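# Find the rattling tin on the see-saw rack

## Robot

A 6-joint arm with a two-finger parallel gripper is mounted at the origin on the work surface. World frame = base frame: x ahead of the robot, y to its left, z up, the work surface at z = 0. Lengths are in m, angles in rad, forces in N, time in s.
With the tool pointing down it reaches from about 0.35 to 0.875 m from the base axis. Payload 4.2 kg.
Tool frame: the origin (TCP) lies between the finger pads; the fingertips stand 14 mm ahead of it and the grasp point (between the pads) lies 5 mm behind it; z points along the fingers, y is the line along which they close (so a half turn about z gives the same grasp; the last joint's range is limited). The gripper opens to 85 mm and grips with 20 to 120 N. Pads are 22 mm wide; open, the fingers measure 114 mm over their backs; the gripper's body (76 mm by 85 mm) begins 54 mm behind the grasp point. The pads swing forward as they close: fully open they stand 13 mm farther back than shut.
Start: joints at [-0.89, 0.385, 0.008, 0, -1.194, -0.259], TCP at [0.256, -0.57, 0.245] pointing down, gripper open.
Joint ranges: [-3.14, 3.14], [-1.21, 2.06], [-1.07, 1.41], [-3.16, 2.05], [-2.99, -0.16], [-3.1, 3.1]. Speed limits (rad/s): [2.79, 2.79, 3.14, 3.14, 3.14, 3.14].

## Interface

Orientations are given as a 3x3 rotation matrix whose columns are the frame's x, y, z axes.
In Python, from cell import r gives the robot as it stands.
- The arm moves only by the tool carry_out, never from a script. Its argument "plan" is text: rows parted by semicolons, each of 7 numbers parted by spaces: the shift along the tool's x, y, z in m, then the turn, a rotation vector about the tool's x, y, z in degrees, then the closure, from 0 (fully open) to 1 (shut). In form: dx dy dz rx ry rz jaw; .... A call has 1 to 8 rows; each row is the pose to reach, as a shift and turn from the pose commanded when the call began, along the tool's axes at that moment; what a row does not reach only later rows make up. A row lasts 1/8 s, in which the tool goes at most 62.5 mm and 10.7 degrees, less where a joint would pass 70% of its speed; a pose out of reach is approached as far as the arm can. A call with a gripper value outside its range is refused whole. The fingers move at their own pace and stop on an object; "force" is the grip in N (left out, the last holds). Time passes only in rows, so rows that repeat a pose let the fingers close. It gives the time, the measured TCP pose, the force, the opening and the grip force at its end, in the units of the state.
- r.state(): the state, without advancing time (a new reading comes with each control period).
- r.read_camera(name): name is "scene" or "top" or "wrist"; returns (picture, depth): 384x512x3 uint8, red, green, blue; 384x512 float32, m along the optical axis (not along the pixel's ray), 0 where there is no reading.
- r.camera_info(name): a dict with "vfov" (degrees; the focal length in pixels is half the picture's height over the tangent of half this angle, whatever the lens; pixels are square), "cx", "cy" (the principal point, pixels), "D" ([k1, k2, p1, p2, k3] as OpenCV has them; the pictures are not rectified), "extrinsics" (4x4, takes a point from world to camera coordinates); the wrist camera has in their place "hand_eye" (4x4, takes a point from camera to tool coordinates, whose origin is the TCP and whose axes are the flange's). Camera axes: x right, y down, z forward; pixel columns grow to the right and rows downward; lengths in m; the calibration is good to about 2 mm. A picture is of the moment at which its call begins: read the wrist's pose just before it. camera_info takes no time and is no camera call.
- r.sign_off(): hands the job in; it is judged then, once.
The state is a dict: "time": time; "q": joint angles; "joint_vel": joint speeds; "joint_efforts": joint torques, N m; "ee_pos": TCP position; "orientation": TCP orientation; "force": force on the tool from outside, world axes, zero at the start; "wrist_torque": the same for the moment, N m; "opening": opening from 0.0 (shut) to 1.0 (fully open); "grip_force": force on a finger pad.
Only numpy, scipy, OpenCV 4.12 (cv2) and the standard library are available. Lean on these libraries where they do the work, as an engineer would, in place of code of your own. Each camera call takes 0.05 s, during which the arm holds its last target. There are 200 camera calls.

## Task

Three sealed tins lie in the see-saw cradles of the wooden rack, and in one of them the brass piece has come loose. Press down the near end of a tin and let go: a sound one swings back level, the one with the loose piece stays tipped. Find that one this way, then set it gently down flat in the empty wooden tray for repacking, and leave the sound tins level in their cradles.

Things in the scene. Friction and masses are not known exactly. Their poses are not given: they have to be found in the camera images.
- tin_a: one of three alike sealed oblong tins, bare aluminium, paper band round the middle, 110 long (x) x 40 (y) x 30 mm high, 235 g; origin: centre of its underside; z up; its -x end is nearest the robot. They lie level and parallel in three see-saw cradles, 95 mm apart, on a wooden rack, undersides 45 mm above the bench. One (outwardly no different, in any of the cradles) has a loose 125 g brass piece inside, the others a fast one, at the +x end
- tin_b: a tin just like tin_a. Its near (-x) end can be pressed down by about 1 N: 12 mm at 42 mm from the middle, then a stop (17 degrees); the cradle's pivot lies 5 mm under the tin's middle. Let go, a sound tin swings back level in half a second; the loose one stays tipped at the stop, near end down, as its piece has slid to that end
- tin_c: a tin just like tin_a. The cradle's guides reach 8 mm up the tin's ends and 6 mm up its sides, the side guides only beyond 39 mm from the middle: at the middle the tin is wider than the cradle and both long sides are free for a grasp from above, fingertips down to 15 mm above the bench
- tray: empty open wooden tray fixed to the bench, 200 (x) x 150 (y) x 28 mm high, walls and floor 5 mm thick; origin at the centre of its underside, on the bench, z up; a tin fits into it at any yaw
There are look-alikes about, which are no part of the job. Leave any black or turquoise look-alike of the tin_b alone.

How it is judged:
By the outcome, as a careful person would: the job done as asked, in the order asked, and still so for the second after the job is handed in, with the robot touching nothing.
It also fails if it takes over 61 s, if anything falls off the work surface, if the arm or the gripper's body presses on something with over 40 N, if the wrist force passes 120 N, or if a joint passes its speed limit or range.

## Working session

There is one attempt and no reset: what is moved stays moved. The work goes in short steps, Python scripts to look and compute and a tool call to move; the robot and the scene stay as the last step left them, time stands still between calls to the robot, and variables do not carry over. Pictures are saved under pics/ and viewed, at most 11 in all, crops included, and the job is handed in when it is done.

Besides the shell and the picture viewer there is one more tool, called by a JSON object that holds its "op" and its "data". carry_out: Moves the arm, as the interface text tells. Its arguments: {"type":"object","properties":{"plan":{"type":"string"},"force":{"type":"number"}},"required":["plan"]}

```bash
mkdir -p pics; ls; cat > h.py <<'E'
import numpy as np, cv2
from cell import r
def K(n):
    i=r.camera_info(n); f=192/np.tan(np.radians(i["vfov"])/2)
    return np.array([[f,0,i["cx"]],[0,f,i["cy"]],[0,0,1]]),np.array(i["D"],float),i
def pose(n,s=None):
    k,d,i=K(n)
    if n!="wrist": T=np.linalg.inv(np.array(i["extrinsics"]))
    else:
        s=s or r.state(); T=np.eye(4);T[:3,:3]=s["orientation"];T[:3,3]=s["ee_pos"];T=T@np.array(i["hand_eye"])
    return k,d,T
def onplane(n,uv,z,P=None):
    k,d,T=P or pose(n)
    p=cv2.undistortPoints(np.array(uv,float).reshape(-1,1,2),k,d)[:,0]
    w=np.c_[p,np.ones(len(p))]@T[:3,:3].T
    return T[:3,3]+w*((z-T[2,3])/w[:,2:])
def cloud(n,dep,P=None):
    k,d,T=P or pose(n)
    v,u=np.mgrid[0:384,0:512]
    p=cv2.undistortPoints(np.c_[u.ravel(),v.ravel()].astype(float).reshape(-1,1,2),k,d)[:,0]
    c=np.c_[p,np.ones(len(p))]*dep.reshape(-1,1)
    return (c@T[:3,:3].T+T[:3,3]).reshape(384,512,3)
def save(n,im,s=None): cv2.imwrite(n,im[...,::-1])
E
python3 - <<'E'
from h import *
s=r.state(); print(s)
for n in("top","scene"):
    im,d=r.read_camera(n); np.savez(n,im=im,d=d); save(f"pics/{n}0.png",im); print(pose(n)[2].round(3), r.camera_info(n)["D"])
E
```

```text
pics
{'time': 0.0, 'q': array([-8.90417096e-01,  3.85549063e-01,  6.62391707e-03, -5.16651763e-04,
       -1.19403841e+00, -2.58583754e-01]), 'joint_vel': array([ 6.80582780e-04, -1.75246947e-03,  7.76008799e-04, -1.79113909e-03,
       -9.56818961e-05, -6.20437976e-04]), 'joint_efforts': array([ 1.86480800e-03, -3.92290950e+01,  1.88397306e+01,  4.18619514e+00,
       -4.61878968e-03, -5.33022202e-06]), 'ee_pos': array([ 0.255652  , -0.56969901,  0.24422273]), 'orientation': array([[-9.12433315e-01, -4.09224224e-01, -9.89907023e-04],
       [-4.09225412e-01,  9.12431156e-01,  1.98685057e-03],
       [ 9.01546274e-05,  2.21796376e-03, -9.99997536e-01]]), 'force': array([-0.41308068, -0.45277832, -0.5389255 ]), 'wrist_torque': array([ 0.00539206,  0.01204075, -0.02928509]), 'grip_force': 0.0, 'opening': 0.9975296931535272}
[[-0.002 -0.997  0.077  0.378]
 [-1.     0.002  0.001 -0.004]
 [-0.001 -0.077 -0.997  0.864]
 [ 0.     0.     0.     1.   ]] [0.02331993 0.         0.         0.         0.        ]
[[ 0.297  0.555 -0.777  1.309]
 [ 0.955 -0.155  0.254 -0.267]
 [ 0.02  -0.817 -0.576  0.676]
 [ 0.     0.     0.     1.   ]] [-0.13371428  0.          0.          0.          0.        ]
```

View pics/top0.png

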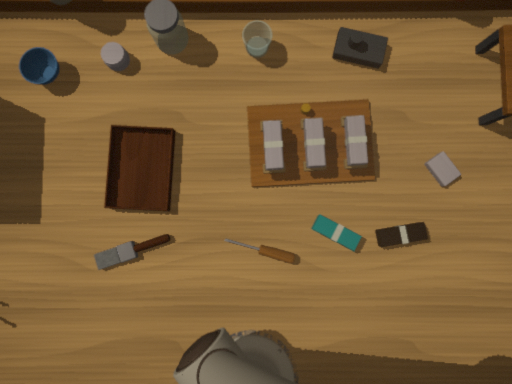

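View pics/scene0.png

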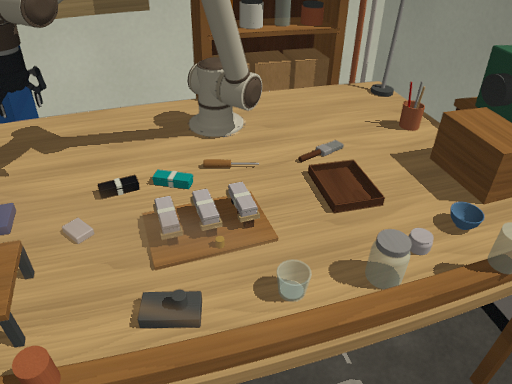

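The top view shows the three bare tins with paper bands on the rack at about (274,146), (316,142) and (357,140), and the tray at (140,168). Things that could be mistaken for a tin: turquoise (338,233), black (402,235), and a small silvery block off the rack at (443,169). I choose the three on the rack. The brass knob at (306,108) is near the far end of the middle tin.

```bash
python3 - <<'E'
from h import *
a=np.load("top.npz"); im,d=a["im"],a["d"]; C=cloud("top",d)
hsv=cv2.cvtColor(im,cv2.COLOR_RGB2HSV)
m=((C[...,2]>.063)&(C[...,2]<.09)&(C[...,0]>.3)&(hsv[...,1]<90)).astype(np.uint8)
m[:, :245]=0; m[:,380:]=0; m[:90]=0; m[200:]=0
n,l,st,ct=cv2.connectedComponentsWithStats(m)
for i in range(1,n):
    if st[i,4]<200: continue
    P=C[l==i]; z=np.median(P[:,2])
    c=cv2.findContours((l==i).astype(np.uint8),0,1)[0][0]
    rc=cv2.minAreaRect(onplane("top",c.reshape(-1,2),.075)[:,:2].astype(np.float32)*1000)
    b=cv2.boxPoints(rc); print(ct[i].round(1),"z",z.round(4),rc,"boxyaw", )
    # end heights
    for q in (P[:,0]<P[:,0].min()+.02,P[:,0]>P[:,0].max()-.02): print("   end",P[q].mean(0).round(4))
# tray
t=((C[...,2]>.02)&(C[...,2]<.035)).astype(np.uint8); t[:,:95]=0;t[:,185:]=0;t[:115]=0;t[220:]=0
P=C[t>0]; print("tray",len(P),np.median(P[:,2]),cv2.minAreaRect((P[:,:2]*1000).astype(np.float32)))
g=C[108,306]; print("knob",g, C[100:116,298:314,2].max())
print("rack z",np.median(C[175:182,270:360,2]))
save("pics/crop1.png",cv2.resize(im[90:195,235:385],None,fx=5,fy=5,interpolation=cv2.INTER_CUBIC))
E
```

```text
[356.6 140.1] z 0.074 ((548.3233642578125, -240.2742919921875), (110.5163803100586, 42.75822067260742), 3.1077558994293213) boxyaw
   end [ 0.504  -0.2426  0.0733]
   end [ 0.5938 -0.238   0.0736]
[314.1 142.3] z 0.0742 ((543.2969970703125, -144.85595703125), (110.6902084350586, 43.1204833984375), 2.78940486907959) boxyaw
   end [ 0.4986 -0.1467  0.0734]
   end [ 0.5894 -0.143   0.0739]
[272.6 144.7] z 0.0742 ((538.1245727539062, -50.75653076171875), (110.45809173583984, 40.32939529418945), 2.9581222534179688) boxyaw
   end [ 0.4938 -0.0524  0.0735]
   end [ 0.5845 -0.0486  0.074 ]
tray 731 0.02655920611086282 ((493.9888610839844, 265.6133728027344), (149.50743103027344, 199.42428588867188), 86.82369232177734)
knob [ 0.6339507  -0.13303058  0.0366924 ] 0.036789409759302005
rack z 0.011275912978404745
```

View pics/crop1.png

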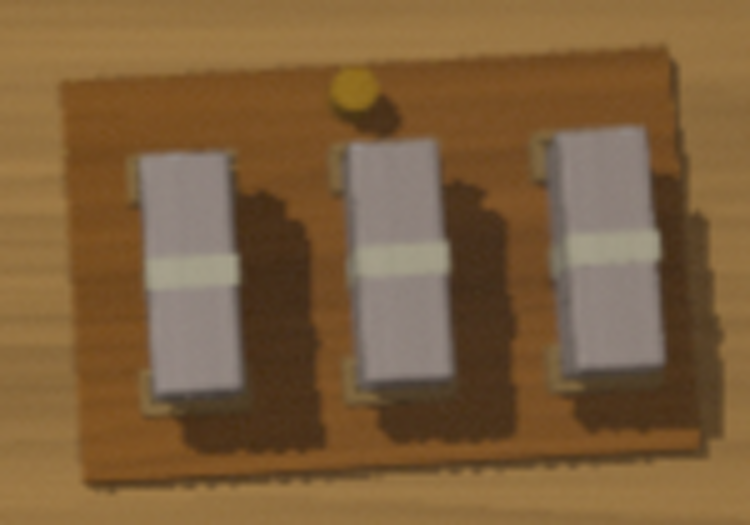

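```bash
cat >> h.py <<'E'
from scipy.spatial.transform import Rotation as Ro
YAW=np.radians(3)
def Rt(yaw,pitch=0): # tool z down, tool y along world y turned by yaw; pitch about tool y, deg
    return np.array([[-np.cos(yaw),-np.sin(yaw),0],[-np.sin(yaw),np.cos(yaw),0],[0,0,-1.]])@Ro.from_euler("y",pitch,degrees=True).as_matrix()
TIN={"R":np.array([.5483,-.2403]),"M":np.array([.5433,-.1449]),"L":np.array([.5381,-.0505])}
def along(t,s): return TIN[t]+s*np.array([np.cos(YAW),np.sin(YAW)])
def go(p,R):
    s=r.state(); O=np.array(s["orientation"]); 
    print("t",round(s["time"],2),"shift mm",(O.T@(np.array(p)-s["ee_pos"])*1000).round(1),"turn",np.degrees(Ro.from_matrix(O.T@R).as_rotvec()).round(2))
E
python3 -c "
from h import *
go([*along('R',-.048),.125],Rt(YAW))"
```

```text
t 0.1 shift mm [-357.   198.   119.7] turn [ 0.11 -0.03 21.16]
```

{"op": "carry_out", "data": {"plan": "-0.357 0.198 0.12 0 0 21.2 1; -0.357 0.198 0.12 0 0 21.2 1; -0.357 0.198 0.12 0 0 21.2 1; -0.357 0.198 0.12 0 0 21.2 1; -0.357 0.198 0.12 0 0 21.2 1; -0.357 0.198 0.12 0 0 21.2 1; -0.357 0.198 0.12 0 0 21.2 1; -0.357 0.198 0.12 0 0 21.2 1"}}

```text
time: 1.1
ee_pos: [0.5016, -0.2404, 0.1236]
orientation: [[-0.998, -0.057, -0.003], [-0.057, 0.998, 0.001], [0.003, 0.001, -1.0]]
force: [0.4, 0.2, -0.9]
opening: -0.0
grip_force: 0.0
```

```bash
python3 -c "
from h import *
go([*along('R',-.048),.090],Rt(YAW)); s=r.state(); print(s['ee_pos'],s['force'],s['opening'])
im,d=r.read_camera('wrist'); save('pics/w1.png',im)"
```

```text
t 1.1 shift mm [ 1.3 -2.4 33.6] turn [ 0.06 -0.16  0.26]
[ 0.5016074  -0.24038596  0.12356237] [ 0.41281027  0.18263305 -0.90635828] -0.00023932427637591306
```

View pics/w1.png

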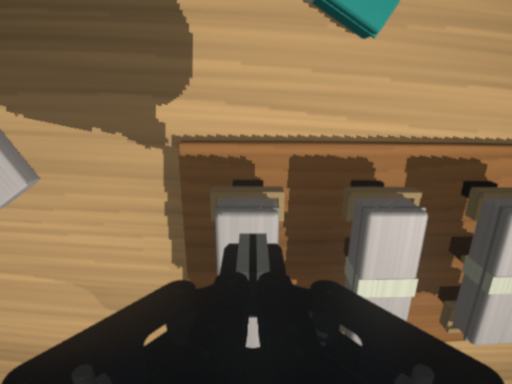

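The wrist view shows the shut fingertips at about (253,250), over the near end of the right-hand tin (tin's near edge at row 205). Pressing now.

{"op": "carry_out", "data": {"plan": "0.001 -0.002 0.02 0 0 0 1; 0.001 -0.002 0.032 0 0 0 1; 0.001 -0.002 0.034 0 0 0 1; 0.001 -0.002 0.036 0 0 0 1; 0.001 -0.002 0.038 0 0 0 1; 0.001 -0.002 0.040 0 0 0 1; 0.001 -0.002 0.042 0 0 0 1; 0.001 -0.002 0.043 0 0 0 1"}}

```text
time: 2.15
ee_pos: [0.4992, -0.2454, 0.0822]
orientation: [[-0.999, -0.052, -0.001], [-0.052, 0.999, 0.0], [0.001, 0.0, -1.0]]
force: [-3.1, 0.1, 3.1]
opening: -0.002
grip_force: 1.4
```

{"op": "carry_out", "data": {"plan": "0 0 0.001 0 0 0 1; 0 0 0.001 0 0 0 1; 0 0 0.001 0 0 0 1"}}

```text
time: 2.52
ee_pos: [0.4994, -0.2453, 0.0813]
orientation: [[-0.999, -0.052, -0.0], [-0.052, 0.999, 0.0], [0.0, 0.0, -1.0]]
force: [-2.5, -0.0, 1.5]
opening: 0.0
grip_force: 1.5
```

{"op": "carry_out", "data": {"plan": "0 0 0.001 0 0 0 1; 0 0 0.002 0 0 0 1; 0 0 0.002 0 0 0 1"}}

```text
time: 2.9
ee_pos: [0.4994, -0.2454, 0.0791]
orientation: [[-0.999, -0.052, -0.001], [-0.052, 0.999, 0.0], [0.001, 0.0, -1.0]]
force: [-4.2, -0.7, 2.2]
opening: 0.001
grip_force: 1.9
```

{"op": "carry_out", "data": {"plan": "0 0 0.001 0 0 0 1; 0 0 0.001 0 0 0 1; 0 0 0.001 0 0 0 1"}}

```text
time: 3.28
ee_pos: [0.4993, -0.2454, 0.0782]
orientation: [[-0.999, -0.052, -0.001], [-0.052, 0.999, 0.0], [0.001, 0.0, -1.0]]
force: [-4.2, 0.5, 2.0]
opening: 0.004
grip_force: 2.2
```

{"op": "carry_out", "data": {"plan": "0 0 0.001 0 0 0 1; 0 0 0.002 0 0 0 1; 0 0 0.002 0 0 0 1"}}

```text
time: 3.65
ee_pos: [0.499, -0.2455, 0.0768]
orientation: [[-0.999, -0.052, -0.001], [-0.052, 0.999, 0.0], [0.001, 0.0, -1.0]]
force: [-7.3, 1.1, 6.6]
opening: -0.002
grip_force: 4.4
```

```bash
python3 -c "
from h import *
im,d=r.read_camera('wrist'); save('pics/w2.png',im)
im,d=r.read_camera('top');C=cloud('top',d);P=C.reshape(-1,3)
c=TIN['R'];u=np.array([np.cos(YAW),np.sin(YAW)]);q=(P[:,:2]-c)
a=q@u;b=q@np.array([-u[1],u[0]]);k=(abs(a)<.06)&(abs(b)<.016)&(P[:,2]>.04)&(P[:,2]<.11)
for lo in np.arange(-.06,.06,.01):
  j=k&(a>=lo)&(a<lo+.01); print(round(lo+.005,3),j.sum(),np.median(P[j,2]).round(4) if j.any() else '')
"
```

```text
-0.055 21 0.0589
-0.045 0 
-0.035 0 
-0.025 12 0.0682
-0.015 3 0.0681
-0.005 0 
0.005 0 
0.015 0 
0.025 0 
0.035 0 
0.045 0 
0.055 0
```

View pics/w2.png

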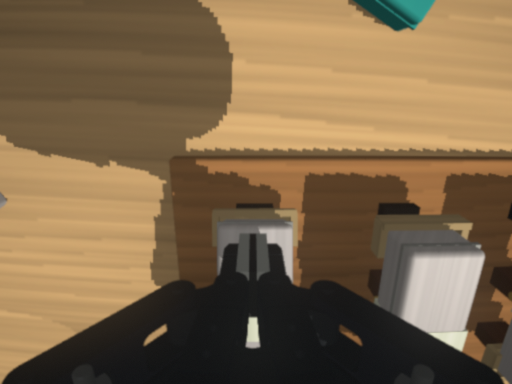

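The tin is tipped to the stop (force up to 6.6 N); its near end shows lower behind the fingers at (255,235). Letting go.

{"op": "carry_out", "data": {"plan": "0 0 -0.012 0 0 0 1; 0 0 -0.05 0 0 0 1; 0 0 -0.05 0 0 0 1; 0 0 -0.05 0 0 0 1; 0 0 -0.05 0 0 0 1; 0 0 -0.05 0 0 0 1; 0 0 -0.05 0 0 0 1; 0 0 -0.05 0 0 0 1"}}

```text
time: 4.75
ee_pos: [0.4996, -0.2455, 0.1261]
orientation: [[-0.999, -0.052, -0.0], [-0.052, 0.999, 0.0], [0.0, 0.0, -1.0]]
force: [-0.5, 0.3, -0.1]
opening: 0.002
grip_force: 0.0
```

```bash
cat >> h.py <<'E'
def slope(t):
    s=r.state(); im,d=r.read_camera('wrist'); out=[]
    for n,dd,P0 in (('wrist',d,pose('wrist',s)),('top',r.read_camera('top')[1],pose('top'))):
        P=cloud(n,dd,P0)[dd>0]; u=np.array([np.cos(YAW),np.sin(YAW)]);q=P[:,:2]-TIN[t]
        a=q@u;b=q@np.array([-u[1],u[0]]);k=(a>-.058)&(a<.05)&(abs(b)<.016)&(P[:,2]>.05)&(P[:,2]<.092)
        print(n,t,k.sum(),[(round(lo+.005,3),int(j.sum()),round(float(np.median(P[j,2])),4)) for lo in np.arange(-.06,.06,.01) for j in [k&(a>=lo)&(a<lo+.01)] if j.sum()>5])
    print(s["time"],s["ee_pos"],s["force"]); return im
E
python3 -c "
from h import *
im=slope('R'); slope('M'); save('pics/w3.png',im)
go([*along('M',-.05),.095],Rt(YAW))"
```

```text
wrist R 2257 [(np.float64(-0.055), 1083, 0.0683), (np.float64(-0.045), 695, 0.0753), (np.float64(-0.035), 186, 0.0754), (np.float64(0.025), 52, 0.0752), (np.float64(0.035), 110, 0.0755), (np.float64(0.045), 131, 0.0753)]
top R 85 [(np.float64(-0.055), 22, 0.0678), (np.float64(-0.015), 25, 0.0746), (np.float64(-0.005), 36, 0.0743)]
4.75 [ 0.49960683 -0.24546288  0.1260937 ] [-0.46490311  0.34863524 -0.07399007]
wrist M 5299 [(np.float64(-0.055), 1045, 0.0679), (np.float64(-0.045), 683, 0.0754), (np.float64(-0.035), 656, 0.0754), (np.float64(-0.025), 619, 0.0753), (np.float64(-0.015), 597, 0.0753), (np.float64(-0.005), 576, 0.0755), (np.float64(0.005), 528, 0.0755), (np.float64(0.015), 422, 0.0753), (np.float64(0.025), 170, 0.0752)]
top M 0 []
4.85 [ 0.49962179 -0.2454767   0.12621509] [ 0.05764622 -0.1113835   0.48347239]
t 4.95 shift mm [ 1.2 98.1 31.3] turn [ 0.    0.   -0.04]
```

Right-hand tin is level again at 0.075, so it is sound. Next is the middle one.

{"op": "carry_out", "data": {"plan": "0.001 0.098 0 0 0 0 1; 0.001 0.098 0 0 0 0 1; 0.001 0.098 0.02 0 0 0 1; 0.001 0.098 0.034 0 0 0 1; 0.001 0.098 0.038 0 0 0 1; 0.001 0.098 0.042 0 0 0 1; 0.001 0.098 0.045 0 0 0 1; 0.001 0.098 0.047 0 0 0 1"}}

```text
time: 5.95
ee_pos: [0.4934, -0.1479, 0.0793]
orientation: [[-0.999, -0.051, -0.0], [-0.051, 0.999, -0.0], [0.0, -0.0, -1.0]]
force: [-1.6, 0.4, 1.4]
opening: 0.003
grip_force: 0.8
```

{"op": "carry_out", "data": {"plan": "0 0 0.001 0 0 0 1; 0 0 0.002 0 0 0 1; 0 0 0.002 0 0 0 1; 0 0 0.002 0 0 0 1"}}

```text
time: 6.45
ee_pos: [0.4938, -0.1476, 0.0774]
orientation: [[-0.999, -0.052, 0.0], [-0.052, 0.999, 0.0], [-0.0, -0.0, -1.0]]
force: [-0.9, 0.0, 0.1]
opening: -0.001
grip_force: 0.0
```

{"op": "carry_out", "data": {"plan": "0 0 0.001 0 0 0 1; 0 0 0.001 0 0 0 1; 0 0 0.001 0 0 0 1; 0 0 0.001 0 0 0 1; 0 0 -0.015 0 0 0 1; 0 0 -0.05 0 0 0 1; 0 0 -0.05 0 0 0 1; 0 0 -0.05 0 0 0 1"}}

```text
time: 7.45
ee_pos: [0.493, -0.1475, 0.1267]
orientation: [[-0.999, -0.051, -0.001], [-0.051, 0.999, 0.0], [0.001, 0.001, -1.0]]
force: [-0.4, -0.3, -0.8]
opening: 0.003
grip_force: 0.0
```

{"op": "carry_out", "data": {"plan": "0 0 0 0 0 0 1; 0 0 0 0 0 0 1; 0 0 0 0 0 0 1; 0 0 0 0 0 0 1; 0 0 0 0 0 0 1"}}

```text
time: 8.07
ee_pos: [0.4936, -0.1476, 0.1273]
orientation: [[-0.999, -0.052, -0.0], [-0.052, 0.999, -0.0], [0.0, -0.0, -1.0]]
force: [0.0, 0.2, 0.2]
opening: 0.003
grip_force: 0.0
```

```bash
python3 -c "
from h import *
im=slope('M'); save('pics/w4.png',im)"
```

```text
wrist M 2071 [(np.float64(-0.055), 590, 0.06), (np.float64(-0.045), 716, 0.0628), (np.float64(-0.035), 434, 0.0654), (np.float64(0.015), 18, 0.0828), (np.float64(0.025), 140, 0.0846), (np.float64(0.035), 170, 0.0875)]
top M 43 [(np.float64(-0.055), 38, 0.058)]
8.075 [ 0.4935642  -0.14763339  0.1272651 ] [0.03317955 0.20831953 0.18621736]
```

View pics/w4.png

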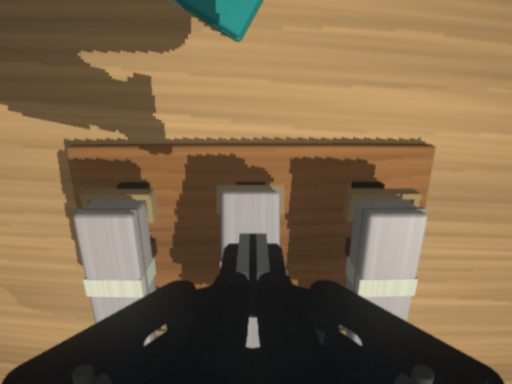

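The middle tin stayed tipped, with slope about 17° (0.0628 rising to 0.0875), while both neighbours are level, so it is the loose one. Its top shows at columns ~222–280. I'll check its lateral centre, then grasp with the tool tilted to match.

```bash
python3 -c "
from h import *
s=r.state(); im,d=r.read_camera('wrist'); P=cloud('wrist',d,pose('wrist',s))
u=np.array([np.cos(YAW),np.sin(YAW)]); q=P[...,:2]-TIN['M']; a=q@u; b=q@np.array([-u[1],u[0]])
for lo in(-.050,-.045,-.040):
  k=(d>0)&(a>lo)&(a<lo+.005)&(abs(b)<.035)&(P[...,2]>.0755+.3*(lo-.002)-.004)&(P[...,2]<.09); print(lo,np.percentile(b[k],[0,2,50,98,100]).round(4),k.sum())
p=-17
for back in(.06,0):
  c=np.array([-.0115-back*.292,.0501+back*.956]); w=[*along('M',c[0]),c[1]]; print(w); go(w,Rt(YAW,p))
"
```

```text
-0.05 [-0.0206 -0.0197 -0.0007  0.0183  0.0191] 464
-0.045 [-0.0206 -0.0198 -0.0007  0.0183  0.0191] 451
-0.04 [-0.0206 -0.02   -0.0014  0.0183  0.0191] 387
[np.float64(0.5143197709014222), np.float64(-0.14641878945017023), np.float64(0.10746)]
t 8.22 shift mm [-20.8   0.1  19.9] turn [ -0.   -17.    -0.03]
[np.float64(0.5318157603503224), np.float64(-0.14550186349679387), np.float64(0.0501)]
t 8.22 shift mm [-38.3   0.1  77.2] turn [ -0.   -17.    -0.03]
```

{"op": "carry_out", "data": {"plan": "-0.021 0 0.005 0 -9 0 0; -0.021 0 0.01 0 -17 0 0; -0.021 0 0.015 0 -17 0 0; -0.021 0 0.02 0 -17 0 0; -0.021 0 0.02 0 -17 0 0; -0.021 0 0.02 0 -17 0 0"}}

```text
time: 8.98
ee_pos: [0.5154, -0.1465, 0.1074]
orientation: [[-0.955, -0.052, 0.292], [-0.05, 0.999, 0.015], [-0.293, -0.0, -0.956]]
force: [-0.7, 0.2, -0.0]
opening: 1.002
grip_force: 0.0
```

```bash
python3 -c "
from h import *
go([.5318,-.1459,.0501],Rt(YAW,-17)); s=r.state(); print(s['opening'],s['ee_pos'])
s=r.state(); im,d=r.read_camera('wrist'); save('pics/w5.png',im)"
```

```text
t 8.97 shift mm [ 1.1 -0.3 59.6] turn [-0.01  0.01 -0.01]
1.0018333634521528 [ 0.5154013  -0.14648556  0.10744807]
```

View pics/w5.png

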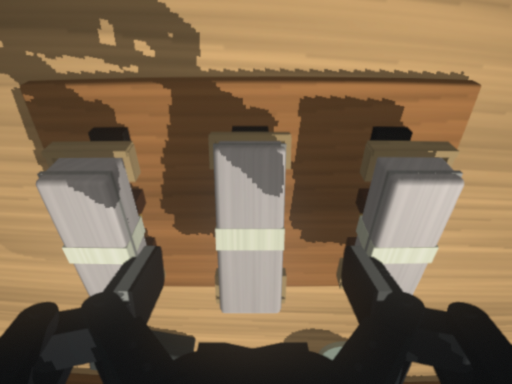

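The open fingers (columns ~150 and ~352) straddle the tipped tin, which is centred at column 250. Descending along the tool axis, then closing.

{"op": "carry_out", "data": {"plan": "0.001 0 0.03 0 0 0 0; 0.001 0 0.05 0 0 0 0; 0.001 0 0.06 0 0 0 0; 0.001 0 0.06 0 0 0 0; 0.001 0 0.06 0 0 0 0.3; 0.001 0 0.06 0 0 0 0.4; 0.001 0 0.06 0 0 0 0.45; 0.001 0 0.06 0 0 0 0.5", "force": 40}}

```text
time: 10.02
ee_pos: [0.5313, -0.1459, 0.0502]
orientation: [[-0.955, -0.052, 0.293], [-0.05, 0.999, 0.015], [-0.293, -0.0, -0.956]]
force: [-0.7, -1.2, 1.0]
opening: 0.497
grip_force: 0.8
```

{"op": "carry_out", "data": {"plan": "0 0 0 0 0 0 0.55; 0 0 0 0 0 0 0.7; 0 0 0 0 0 0 1; 0 0 0 0 0 0 1", "force": 40}}

```text
time: 10.52
ee_pos: [0.5313, -0.146, 0.0503]
orientation: [[-0.955, -0.052, 0.293], [-0.049, 0.999, 0.015], [-0.293, -0.0, -0.956]]
force: [-2.6, -3.1, 5.5]
opening: 0.466
grip_force: 39.6
```

{"op": "carry_out", "data": {"plan": "0 0 -0.005 0 0 0 1; 0 0 -0.015 0 0 0 1; 0 0 -0.035 0 0 0 1; 0 0 -0.07 0 0 0 1; 0 0 -0.1 0 0 0 1; 0 0 -0.1 0 0 0 1"}}

```text
time: 11.28
ee_pos: [0.5018, -0.1469, 0.1468]
orientation: [[-0.954, -0.052, 0.295], [-0.049, 0.999, 0.016], [-0.295, 0.0, -0.955]]
force: [0.0, -0.4, -2.3]
opening: 0.462
grip_force: 42.7
```

```bash
python3 -c "
from h import *
s=r.state(); print(s['force'],s['opening'],s['grip_force'],s['ee_pos'],s['q'])
im,d=r.read_camera('wrist'); save('pics/w6.png',im)
go([.494,.2656,.16],Rt(np.radians(-3.2)))
"
```

```text
[ 2.15061144e-04 -3.64807686e-01 -2.33405412e+00] 0.4623685961606922 42.740710973739624 [ 0.50181414 -0.14689485  0.14681654] [ 0.02026789  0.20403356 -0.56585002 -0.02003548 -0.50166962 -1.52331192]
t 11.32 shift mm [-17.5 412.3  -9.7] turn [ 0.96 16.98  6.09]
```

View pics/w6.png

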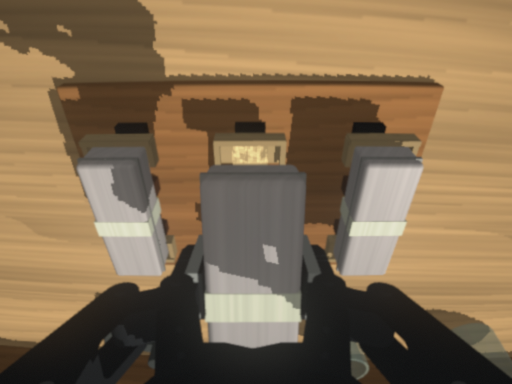

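The middle tin is held level with the tool axis (2.3 N load, 39.5 mm opening), and the outer tins are still level in their cradles. The grip is low: the fingertips reach about 3–6 mm below the tin's underside, so it could not be set flat without dropping it. I'll rest it leaning on the tray's far wall first, re-grip higher, then set it flat.

```bash
python3 -c "
from h import *
a=np.load('top.npz'); C=cloud('top',a['d']); print('tray floor z',np.median(C[150:190,125:160,2]))
for z in(.147,.06,.0265): go([.5565,.2621,z],Rt(np.radians(-3.2),-17))
"
```

```text
tray floor z 0.004348418249523089
t 11.32 shift mm [-73.3 405.6  20.9] turn [ 1.84 -0.01  5.86]
t 11.32 shift mm [-47.8 405.5 104.1] turn [ 1.84 -0.01  5.86]
t 11.32 shift mm [-38.  405.5 136.2] turn [ 1.84 -0.01  5.86]
```

{"op": "carry_out", "data": {"plan": "-0.005 0.03 -0.005 0 0 0 1; -0.015 0.08 0 0 0 0 1; -0.025 0.14 0.007 1 0 3 1; -0.036 0.2 0.01 1.84 0 5.86 1; -0.047 0.26 0.013 1.84 0 5.86 1; -0.058 0.32 0.017 1.84 0 5.86 1; -0.07 0.38 0.02 1.84 0 5.86 1; -0.073 0.4055 0.021 1.84 0 5.86 1"}}

```text
time: 12.32
ee_pos: [0.5563, 0.2647, 0.1439]
orientation: [[-0.956, 0.053, 0.289], [0.05, 0.999, -0.018], [-0.29, -0.003, -0.957]]
force: [0.3, -1.0, -2.8]
opening: 0.465
grip_force: 42.5
```

{"op": "carry_out", "data": {"plan": "0 0 0 0 0 0 1; 0.01 0 0.032 0 0 0 1; 0.02 0 0.064 0 0 0 1; 0.0255 0 0.083 0 0 0 1; 0.0255 0 0.083 0 0 0 1"}}

```text
time: 12.95
ee_pos: [0.5547, 0.2583, 0.0562]
orientation: [[-0.957, 0.057, 0.286], [0.053, 0.998, -0.023], [-0.287, -0.007, -0.958]]
force: [-0.3, -0.5, -2.5]
opening: 0.464
grip_force: 42.4
```

```bash
python3 -c "
from h import *
s=r.state(); print(s['force'],s['opening'],s['ee_pos'])
P0=pose('wrist',s); im,d=r.read_camera('wrist'); save('pics/w7.png',im)
for z in(.035,.030,.0265): go([.5565,.2621,z],Rt(np.radians(-3.2),-17))
"
```

```text
[-0.31805996 -0.48959942 -2.46218038] 0.46446080014585656 [0.55472149 0.25833339 0.05615238]
t 13.0 shift mm [ 6.2  2.6 22.1] turn [-0.23 -0.18  0.01]
t 13.0 shift mm [ 7.6  2.6 26.9] turn [-0.23 -0.18  0.01]
t 13.0 shift mm [ 8.6  2.6 30.3] turn [-0.23 -0.18  0.01]
```

View pics/w7.png

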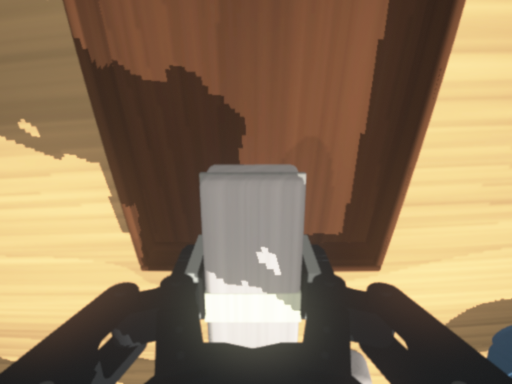

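The tin is over the tray's far wall (wall at row ~270), aligned with the tray and centred between its side walls. Lowering slowly while watching the force.

{"op": "carry_out", "data": {"plan": "0.003 0.001 0.01 0 0 0 1; 0.006 0.002 0.02 0 0 0 1; 0.007 0.002 0.025 0 0 0 1; 0.0075 0.002 0.027 0 0 0 1; 0.0075 0.002 0.027 0 0 0 1"}}

```text
time: 13.62
ee_pos: [0.5616, 0.2644, 0.0382]
orientation: [[-0.959, 0.054, 0.277], [0.051, 0.999, -0.016], [-0.278, -0.001, -0.961]]
force: [-0.4, -0.4, -2.3]
opening: 0.461
grip_force: 42.5
```

{"op": "carry_out", "data": {"plan": "0.0003 0 0.001 0 0 0 1; 0.0003 0 0.001 0 0 0 1; 0.0003 0 0.001 0 0 0 1"}}

```text
time: 14.0
ee_pos: [0.5616, 0.2644, 0.0374]
orientation: [[-0.96, 0.053, 0.276], [0.051, 0.999, -0.016], [-0.277, -0.002, -0.961]]
force: [-0.4, 0.7, -2.2]
opening: 0.464
grip_force: 42.5
```

```bash
python3 -c "
from h import *
s=r.state(); print(s['q'].round(3),s['time'])
for p in(-12,-14,-16): go([.556,.2621,.0265],Rt(np.radians(-3.2),p))
"
```

```text
[ 0.711  0.505 -0.67   0.8   -0.272 -3.096] 14.0
t 14.0 shift mm [ 8.3 -2.6  9. ] turn [-0.05  4.08  0.16]
t 14.0 shift mm [ 8.3 -2.6  9. ] turn [-0.05  2.08  0.16]
t 14.0 shift mm [ 8.3 -2.6  9. ] turn [-0.04  0.08  0.16]
```

The arm has run into its last joint's limit near a wrist singularity at this tilt. I'll lean the tin the other way instead: far end on the tray floor, near end on the near wall, 13.5°.

{"op": "carry_out", "data": {"plan": "0 0 -0.03 0 0 0 1; 0 0 -0.07 0 0 0 1; 0 0 -0.07 0 6 0 1; 0 0 -0.07 0 13 0 1; 0 0 -0.07 0 16 0 1; 0 0 -0.07 0 16 0 1"}}

```text
time: 14.75
ee_pos: [0.5432, 0.2656, 0.1045]
orientation: [[-0.998, 0.055, 0.002], [0.055, 0.998, -0.001], [-0.002, -0.001, -1.0]]
force: [0.1, 0.1, -2.2]
opening: 0.464
grip_force: 42.6
```

```bash
python3 -c "
from h import *
s=r.state(); print(s['q'].round(3),s['time'],s['ee_pos'],s['grip_force'])
for z in(.12,): go([.4356,.2689,z],Rt(np.radians(-3.2),13.5))
"
```

```text
[ 0.723  0.481 -0.225  0.003 -0.864 -2.351] 14.75 [0.54317313 0.265636   0.10453103] 42.573477029800415
t 14.75 shift mm [107.6  -2.7 -15.7] turn [-0.05 13.62  0.05]
```

{"op": "carry_out", "data": {"plan": "0.03 0 -0.01 0 5 0 1; 0.07 -0.002 -0.016 0 10 0 1; 0.1 -0.003 -0.016 0 13.6 0 1; 0.108 -0.003 -0.016 0 13.6 0 1; 0.108 -0.003 -0.016 0 13.6 0 1"}}

```text
time: 15.38
ee_pos: [0.434, 0.2681, 0.1205]
orientation: [[-0.971, 0.052, -0.232], [0.052, 0.999, 0.01], [0.232, -0.002, -0.973]]
force: [0.4, 0.1, -2.4]
opening: 0.461
grip_force: 42.6
```

```bash
python3 -c "
from h import *
s=r.state(); print(s['q'].round(3),s['time'],s['ee_pos'],s['grip_force'])
for z in(.05,.035,.0275): go([.4356,.2689,z],Rt(np.radians(-3.2),13.5))
"
```

```text
[ 0.769  0.415 -0.24  -0.192 -1.086 -2.288] 15.375 [0.43398528 0.2680523  0.12051181] 42.570911049842834
t 15.38 shift mm [-17.9   1.1  68.2] turn [-0.16  0.06  0.16]
t 15.38 shift mm [-21.4   1.1  82.8] turn [-0.16  0.06  0.16]
t 15.38 shift mm [-23.1   1.1  90.1] turn [-0.16  0.06  0.16]
```

{"op": "carry_out", "data": {"plan": "-0.008 0.001 0.03 0 0 0 1; -0.015 0.001 0.06 0 0 0 1; -0.019 0.001 0.074 0 0 0 1; -0.021 0.001 0.081 0 0 0 1; -0.0215 0.001 0.083 0 0 0 1; -0.0215 0.001 0.083 0 0 0 1"}}

```text
time: 16.12
ee_pos: [0.4363, 0.2694, 0.0354]
orientation: [[-0.971, 0.053, -0.232], [0.052, 0.999, 0.012], [0.233, -0.001, -0.973]]
force: [-0.4, -0.4, -1.7]
opening: 0.461
grip_force: 42.6
```

{"op": "carry_out", "data": {"plan": "-0.0003 0 0.001 0 0 0 1; -0.0006 0 0.0025 0 0 0 1; -0.0008 0 0.0035 0 0 0 1; -0.0008 0 0.0035 0 0 0 1"}}

```text
time: 16.62
ee_pos: [0.4357, 0.269, 0.0311]
orientation: [[-0.971, 0.053, -0.234], [0.052, 0.999, 0.011], [0.234, -0.002, -0.972]]
force: [-0.3, -0.7, -2.6]
opening: 0.462
grip_force: 42.6
```

{"op": "carry_out", "data": {"plan": "-0.0003 0 0.001 0 0 0 1; -0.0005 0 0.002 0 0 0 1; -0.0005 0 0.002 0 0 0 1"}}

```text
time: 17.0
ee_pos: [0.4359, 0.2691, 0.0294]
orientation: [[-0.971, 0.053, -0.234], [0.052, 0.999, 0.011], [0.234, -0.002, -0.972]]
force: [-0.7, 0.3, -0.0]
opening: 0.464
grip_force: 43.0
```

{"op": "carry_out", "data": {"plan": "-0.0003 0 0.001 0 0 0 1; -0.0005 0 0.002 0 0 0 1; -0.0005 0 0.002 0 0 0 1"}}

```text
time: 17.38
ee_pos: [0.4359, 0.2691, 0.0286]
orientation: [[-0.971, 0.052, -0.234], [0.051, 0.999, 0.011], [0.234, -0.002, -0.972]]
force: [-1.0, 0.0, 9.2]
opening: 0.462
grip_force: 44.1
```

Contact at TCP z = 0.029, as predicted (9 N). Opening slightly, withdrawing 6.5 mm along the tool, and re-gripping.

{"op": "carry_out", "data": {"plan": "0 0 -0.0005 0 0 0 0.52; 0 0 -0.0005 0 0 0 0.48; 0 0 -0.0005 0 0 0 0.45; 0 0 -0.0005 0 0 0 0.42; 0 0 -0.0005 0 0 0 0.4; 0 0 -0.0005 0 0 0 0.4"}}

```text
time: 18.12
ee_pos: [0.4359, 0.269, 0.0275]
orientation: [[-0.971, 0.053, -0.234], [0.052, 0.999, 0.011], [0.234, -0.002, -0.972]]
force: [0.3, -0.2, -0.0]
opening: 0.599
grip_force: 0.0
```

```bash
python3 -c "
from h import *
s=r.state(); print(s['force'],s['opening'],s['grip_force'],s['ee_pos'])
P=pose('wrist',s); im,d=r.read_camera('wrist'); save('pics/w8.png',im)
C=cloud('wrist',d,P); m=d>0
O=np.array(s['orientation']); L=(C-s['ee_pos'])@O   # tool coords
hsv=cv2.cvtColor(im,cv2.COLOR_RGB2HSV)
k=m&(abs(L[...,1])<.017)&(L[...,0]>.005)&(L[...,0]<.06)&(abs(L[...,2]+.022)<.012)&(hsv[...,1]<70)
for lo in np.arange(0,.06,.01):
  j=k&(L[...,0]>lo)&(L[...,0]<lo+.01); print(round(lo,2),j.sum(),np.median(L[j],0).round(4) if j.sum()>5 else '')
im,d=r.read_camera('scene'); save('pics/s8.png',cv2.resize(im[140:240,270:420],None,fx=4,fy=4))
"
```

```text
[ 0.25435466 -0.24770229 -0.0228424 ] 0.5986043058951472 0.0 [0.4358771  0.26904973 0.02745595]
0.0 898 [ 0.0076  0.     -0.0222]
0.01 1939 [ 0.0151  0.0001 -0.0222]
0.02 2097 [ 0.0251  0.0001 -0.0221]
0.03 2300 [ 0.0351  0.0001 -0.0221]
0.04 2664 [ 0.0454  0.0001 -0.0215]
0.05 0
```

View pics/s8.png

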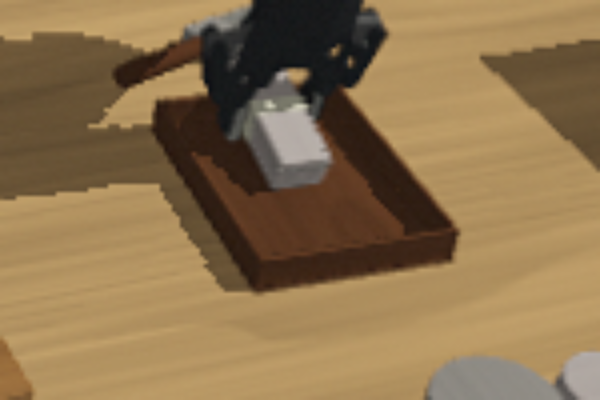

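The tin rests leaning stably in the tray: far end on the floor, near end on the wall, and its top parallel to the tool at −22 mm as expected. Re-gripping 8.5 mm higher.

{"op": "carry_out", "data": {"plan": "0 0 -0.005 0 0 0 0.4; 0 0 -0.0085 0 0 0 0.4; 0 0 -0.0085 0 0 0 0.45; 0 0 -0.0085 0 0 0 0.5; 0 0 -0.0085 0 0 0 0.6; 0 0 -0.0085 0 0 0 0.8; 0 0 -0.0085 0 0 0 1; 0 0 -0.0085 0 0 0 1", "force": 40}}

```text
time: 19.23
ee_pos: [0.4379, 0.269, 0.0359]
orientation: [[-0.971, 0.053, -0.234], [0.052, 0.999, 0.011], [0.234, -0.002, -0.972]]
force: [0.4, -0.7, 3.6]
opening: 0.466
grip_force: 40.9
```

{"op": "carry_out", "data": {"plan": "0 0 -0.004 0 0 0 1; 0 0 -0.012 0 0 0 1; 0 0 -0.03 0 0 0 1; 0 0 -0.05 0 0 0 1; 0 0 -0.05 0 -7 0 1; 0 0 -0.05 0 -13.5 0 1; 0 0 -0.05 0 -13.5 0 1; 0 0 -0.05 0 -13.5 0 1"}}

```text
time: 20.23
ee_pos: [0.4501, 0.2689, 0.0848]
orientation: [[-0.999, 0.053, -0.001], [0.053, 0.999, -0.001], [0.001, -0.001, -1.0]]
force: [0.6, 0.4, -1.6]
opening: 0.459
grip_force: 40.7
```

```bash
python3 -c "
from h import *
s=r.state(); print(s['force'],s['opening'],s['grip_force'],s['ee_pos'])
P=pose('wrist',s); im,d=r.read_camera('wrist')
L=cloud('wrist',d,P)-s['ee_pos']
hsv=cv2.cvtColor(im,cv2.COLOR_RGB2HSV)
k=(d>0)&(abs(L[...,1])<.014)&(L[...,0]<0)&(L[...,0]>-.06)&(abs(L[...,2]-.013)<.012)&(hsv[...,1]<70)
for lo in np.arange(-.06,0,.01):
  j=k&(L[...,0]>lo)&(L[...,0]<lo+.01); print(round(lo,2),j.sum(),np.median(L[j],0).round(4) if j.sum()>5 else '')
for z in(.06,.030,.0215): go([.485,.2661,z],Rt(np.radians(-3.2)))
"
```

```text
[ 0.57892049  0.44673553 -1.64739125] 0.4589925491200871 40.720235109329224 [0.45005344 0.26893397 0.08477899]
-0.06 0 
-0.05 1907 [-0.0453 -0.0005  0.013 ]
-0.04 1661 [-0.0351  0.0001  0.0136]
-0.03 1554 [-0.0251 -0.      0.0136]
-0.02 1415 [-0.0151 -0.      0.0136]
-0.01 1312 [-0.0051  0.      0.0137]
t 20.27 shift mm [-34.7  -1.1  24.7] turn [-0.03 -0.03  0.11]
t 20.27 shift mm [-34.7  -1.   54.7] turn [-0.03 -0.03  0.11]
t 20.27 shift mm [-34.7  -1.   63.2] turn [-0.03 -0.03  0.11]
```

The tin is now held level, with its underside 16.4 mm below the TCP, so it should land at TCP z ≈ 0.021. Lowering.

{"op": "carry_out", "data": {"plan": "-0.025 -0.001 0 0 0 0 1; -0.035 -0.001 0.015 0 0 0 1; -0.035 -0.001 0.035 0 0 0 1; -0.035 -0.001 0.048 0 0 0 1; -0.035 -0.001 0.055 0 0 0 1; -0.035 -0.001 0.058 0 0 0 1; -0.035 -0.001 0.06 0 0 0 1; -0.035 -0.001 0.06 0 0 0 1"}}

```text
time: 21.28
ee_pos: [0.4846, 0.2657, 0.0248]
orientation: [[-0.999, 0.053, -0.0], [0.053, 0.999, -0.001], [-0.0, -0.001, -1.0]]
force: [-0.5, -0.8, -1.8]
opening: 0.464
grip_force: 40.8
```

{"op": "carry_out", "data": {"plan": "0 0 0.0005 0 0 0 1; 0 0 0.001 0 0 0 1; 0 0 0.001 0 0 0 1"}}

```text
time: 21.65
ee_pos: [0.4844, 0.2655, 0.0235]
orientation: [[-0.999, 0.053, -0.001], [0.053, 0.999, -0.001], [0.0, -0.001, -1.0]]
force: [-0.4, 0.0, -2.8]
opening: 0.461
grip_force: 40.8
```

{"op": "carry_out", "data": {"plan": "0 0 0.0005 0 0 0 1; 0 0 0.001 0 0 0 1; 0 0 0.001 0 0 0 1"}}

```text
time: 22.02
ee_pos: [0.4844, 0.2654, 0.0223]
orientation: [[-0.999, 0.053, -0.001], [0.053, 0.999, -0.002], [0.001, -0.002, -1.0]]
force: [-0.0, 0.6, -2.9]
opening: 0.46
grip_force: 40.8
```

{"op": "carry_out", "data": {"plan": "0 0 0.0005 0 0 0 1; 0 0 0.001 0 0 0 1; 0 0 0.001 0 0 0 1"}}

```text
time: 22.4
ee_pos: [0.4844, 0.2655, 0.0217]
orientation: [[-0.999, 0.053, -0.0], [0.053, 0.999, -0.002], [0.0, -0.002, -1.0]]
force: [-0.3, -0.5, 2.3]
opening: 0.457
grip_force: 41.2
```

{"op": "carry_out", "data": {"plan": "0 0 0.0005 0 0 0 1; 0 0 0.0005 0 0 0 1"}}

```text
time: 22.65
ee_pos: [0.4844, 0.2655, 0.0218]
orientation: [[-0.999, 0.053, -0.0], [0.053, 0.999, -0.001], [0.0, -0.001, -1.0]]
force: [-3.7, -1.1, 5.0]
opening: 0.464
grip_force: 41.8
```

Contact with the floor at z = 0.0217, 5 N. Opening gently, then rising straight up.

{"op": "carry_out", "data": {"plan": "0 0 -0.0005 0 0 0 0.52; 0 0 -0.0005 0 0 0 0.48; 0 0 -0.0005 0 0 0 0.42; 0 0 -0.0005 0 0 0 0.35; 0 0 -0.0005 0 0 0 0.25; 0 0 -0.03 0 0 0 0.2; 0 0 -0.08 0 0 0 0.2; 0 0 -0.12 0 0 0 0.2"}}

```text
time: 23.65
ee_pos: [0.4847, 0.2657, 0.1427]
orientation: [[-0.999, 0.053, 0.0], [0.053, 0.999, -0.001], [-0.0, -0.001, -1.0]]
force: [0.2, -0.6, -0.3]
opening: 0.796
grip_force: 0.0
```

{"op": "carry_out", "data": {"plan": "0 0 -0.06 0 0 0 0.2; 0.06 0 -0.1 0 0 0 0.2; 0.12 0 -0.1 0 0 0 0.2; 0.12 0 -0.1 0 0 0 0.2"}}

```text
time: 24.15
ee_pos: [0.362, 0.2718, 0.242]
orientation: [[-0.999, 0.05, -0.0], [0.05, 0.999, 0.001], [0.0, 0.0, -1.0]]
force: [0.5, -0.2, -1.3]
opening: 0.799
grip_force: 0.0
```

```bash
python3 -c "
from h import *
s=r.state(); print(s['force'],s['opening'],s['ee_pos'],s['time'])
im,d=r.read_camera('wrist'); C=cloud('wrist',d,pose('wrist',s))
q=C[...,:2]-np.array([.494,.2656]); k=(d>0)&(C[...,2]>.029)&(C[...,2]<.06)&(abs(q[...,0])<.09)&(abs(q[...,1])<.06)
P=C[k]; print('tin top',k.sum(),np.median(P[:,2]),cv2.minAreaRect((P[:,:2]*1000).astype(np.float32)))
for x in(-.04,0,.04): j=k&(abs(q[...,0]-x)<.01); print(x,j.sum(),np.median(C[j][:,2]) if j.any() else '')
im,d=r.read_camera('top'); C=cloud('top',d); u=np.array([np.cos(YAW),np.sin(YAW)])
for t in 'RL':
  q=C[...,:2]-TIN[t]; a=q@u; b=q@np.array([-u[1],u[0]])
  print(t,[round(float(np.median(C[(abs(a-c)<.008)&(abs(b)<.014)&(C[...,2]>.05)][:,2])),4) for c in(-.04,0,.04)])
save('pics/end.png',im)
"
```

```text
[ 0.51705797 -0.16905411 -1.27207698] 0.7987188786047735 [0.36204151 0.27175043 0.2420274 ] 24.15
tin top 2547 0.03529384099281796 ((490.3897705078125, 266.1048583984375), (40.860939025878906, 109.99444580078125), 86.97975158691406)
-0.04 499 0.03523383889113213
0 454 0.0356029087787155
0.04 401 0.035195907210583244
R [0.0744, 0.0747, 0.0744]
L [0.0743, 0.0748, 0.0746]
```

View pics/end.png

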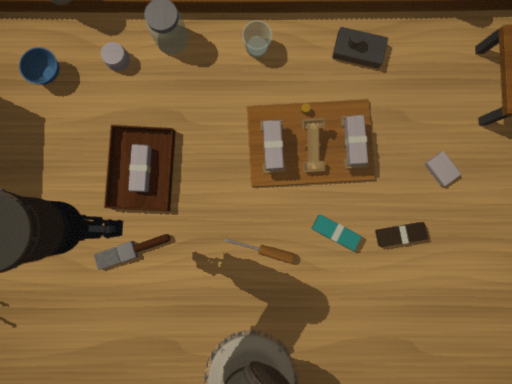

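The loose tin lies flat in the tray at (140,168), top at 35 mm along its whole length. Both sound tins are level at (274,146) and (357,140), and the gripper is clear of everything.

```bash
python3 -c "
from h import *
print(r.sign_off())"
```

```text
the job is handed in; nothing more can be done
None
```

The middle tin was the loose one (it stayed tipped at 17°) and now lies flat in the tray, re-gripped once on the way by leaning it on the tray wall; the right-hand tin swung back level when pressed, the left-hand tin was not pressed because the loose one was already found, and both are level in their cradles; the job was handed in at about 24 s.

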